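# Lock the filter hatch of a block heater with the slot key

## Robot

A 6-joint arm with a two-finger parallel gripper is mounted at the origin on the work surface. World frame = base frame: x ahead of the robot, y to its left, z up, the work surface at z = 0. Lengths are in mm, angles in rad, forces in N, time in s.
With the tool pointing down it reaches from about 350 to 875 mm from the base axis. Payload 4.2 kg.
Tool frame: the origin (TCP) lies between the finger pads; the fingertips stand 25 mm ahead of it and the grasp point (between the pads) lies 6 mm ahead of it; z points along the fingers, y is the line along which they close (so a half turn about z gives the same grasp; the last joint's range is limited). The gripper opens to 85 mm and grips with 20 to 120 N. Pads are 22 mm wide; open, the fingers measure 114 mm over their backs; the gripper's body (76 mm by 85 mm) begins 54 mm behind the grasp point. The pads swing forward as they close: fully open they stand 13 mm farther back than shut.
Start: joints at [1.582, 0.385, 0.008, 0, -1.194, -0.259], TCP at [153.263, 605.896, 256.312] pointing down, gripper open.
Joint ranges: [-3.14, 3.14], [-1.21, 2.06], [-1.07, 1.41], [-3.16, 2.05], [-2.99, -0.16], [-3.1, 3.1]. Speed limits (rad/s): [2.79, 2.79, 3.14, 3.14, 3.14, 3.14].

## Interface

Orientations are given as a unit quaternion [x, y, z, w].
In Python, from bench import arm gives the robot as it stands.
- The arm moves only by the shell command python3 -m pendant 'ROWS'. ROWS is JSON, a list of rows, each a list of 7 numbers: the shift along the tool's x, y, z in m, then the turn, a rotation vector about the tool's x, y, z in degrees, then the finger opening in m, from 0 to 0.0854. In form: [[x, y, z, wx, wy, wz, fingers], ...]. A call has 1 to 12 rows; each row shifts and turns the commanded pose from where the row before left it, along the tool's axes as they then stand; what a row does not reach is not made up. A row lasts 1/10 s, in which the tool goes at most 50 mm and 8.59 degrees, less where a joint would pass 70% of its speed; a pose out of reach is approached as far as the arm can. A call is refused whole if a number of a shift passes 0.05 or a number of a turn 8.59, either way. A call with a gripper value outside its range is refused whole. The fingers move at their own pace and stop on an object; the grip force is fixed at half the most. Time passes only in rows, so rows that do not move let the fingers close. It gives the time, the measured TCP pose, the force, the opening and the grip force at its end, in the units of the state.
- arm.read_state(): the state, without advancing time (a new reading comes with each control period).
- arm.get_image(name): name is "scene" or "top" or "wrist"; returns a dict with "image" (400x640x3 uint8, red, green, blue), "fx", "fy", "cx", "cy" (pixels), "xyz" and "rotation" of the camera in the world. Camera axes: x right, y down, z forward; pixel columns grow to the right and rows downward; lengths in mm; the calibration is good to about 2 mm. A picture is of the moment at which its call begins. There is no depth.
- arm.job_done(): hands the job in; it is judged then, once.
The state is a dict: "clock": time; "joints": joint angles; "joint_vel": joint speeds; "joint_efforts": joint torques, N m; "position": TCP position; "ee_rot": TCP orientation; "contact_force": force on the tool from outside, world axes, zero at the start; "wrist_torque": the same for the moment, N m; "gripper_width": finger opening in mm; "grasp_force": force on a finger pad.
Only numpy, scipy, OpenCV 4.12 (cv2) and the standard library are available. Lean on these libraries where they do the work, as an engineer would, in place of code of your own. Each camera call takes 0.05 s, during which the arm holds its last target. There are 200 camera calls.

## Task

The filter hatch on the block heater stands ajar on its springy seal: take the slot key from the tool stand, set its blade in the slot of the hatch's cam lock, press the hatch down and turn the lock about a quarter turn clockwise until you feel it seat against its stop, without forcing it, so that the hatch stays shut. Then put the key back upright in its slot in the stand, down to its collar. Touch the heater with nothing but the key, and leave everything else where it stands.

Things in the scene. Friction and masses are not known exactly. Their poses are not given: they have to be found in the camera images.
- heater: Block heater, fixed: white housing 300 (x) x 230 mm, deck 100 mm high, control panel at its front (-x). Origin: centre of the underside; z up. At +y the deck has a grey filter hatch, 110 (x) x 88 mm, hinged at its rear edge; its lock, when flush, has its axis at (-33, 50) mm and its top at z = 100. A metal tube block stands 50 mm above the deck, its edge 74 mm to -y of the lock's axis.
- cam_slot (a point): Centre of the top of the cam lock's steel head (24 mm diameter, level with the hatch top). The slot runs along this frame's x through that centre: 19 mm long, 4.5 mm wide, 6 mm deep, ends closed; parallel to the hatch's front edge at cam 0. z up. Moves with the lock. Turning takes under 0.06 N m short of the stop; over about 0.2 N m there, or a load of the key on the heater over 60 N, damages it.
- cam (a joint): Turn of the lock, rad, growing clockwise seen from above; 0 to 0.15 at the start. Turns lightly to 0.25 to 0.9, where its tongue, under the hatch, meets the ridge of the strike: it passes under only with the hatch pressed 2 mm below flush. Past it the tongue seats in a dip 0.09 rad wide, ending at a solid stop, which lies anywhere from 1.05 to 1.6 (adjustable strike) and is found by feel.
- hatch (a joint): Opening of the hatch, rad: 0 is flush, about 0.055 at the start (lock 5 mm above flush), held up by its springy seal. Pressing at the lock takes 6 N to bring it flush and about 10 N to its solid stop at -0.03, 2.6 mm below flush, where the tongue passes freely. Seated and released it rests at about 0.01; left on the ridge, not seated, at about -0.011; unlocked at 0.055.
- key: Stubby slot key, about 0.09 kg, standing blade down in the tool stand. Origin: centre of the blade's lower end; z up the key. Steel blade 14 mm wide (x), 2.5 mm thick (y), z 0 to 22 mm; steel collar 24 mm diameter, z 22 to 28; black handle 30 mm (x) by 14 mm (y), z 28 to 70, to be gripped across its 14 mm.
- stand: Grey tool stand, a fixed block 130 (x) x 64 x 35 mm; origin: centre of the underside. The key stands centred in its slot near the -x end, collar on the top, the key's origin 13 mm above the bench, blade along x. A marker and a rod stand in it, 110 to 115 mm high, at x = +48 mm.
- key_slot (a point): Centre of the mouth of the key's slot in the top of the stand, 35 mm above the bench; frame as the stand's. The slot is 18 mm (x) by 6.5 mm (y), 26 mm deep.
- jar: Loose bystander: clear specimen jar, 60 mm diameter, 70 mm high; origin: centre of the underside.
- reagent: Loose bystander: amber reagent bottle, 44 mm diameter, 85 mm high; origin: centre of the underside.
- roll: Loose bystander: roll of paper labels lying flat, 60 mm diameter, 19 mm high; origin: centre of the underside.
Not all that is in view belongs to the job. Of the things shaped like the key, the black one is meant. There is more than one size of the stand; the job needs the smaller.

How it is judged:
By the outcome, as a careful person would: the job done as asked, in the order asked, and still so for the second after the job is handed in, with the robot touching nothing.
It also fails if it takes over 72 s, if anything falls off the work surface, if the arm or the gripper's body presses on something with over 40 N, if the wrist force passes 120 N, or if a joint passes its speed limit or range.

## Working session

There is one attempt and no reset: what is moved stays moved. The work goes in short steps, Python scripts to look and compute and a shell command to move; the robot and the scene stay as the last step left them, time stands still between calls to the robot, and variables do not carry over. Pictures are saved under pics/ and viewed, at most 10 in all, crops included, and the job is handed in when it is done.

```bash
ls; mkdir -p pics; cat > h.py <<'E'
import numpy as np, cv2
from bench import arm
from scipy.spatial.transform import Rotation as R
def grab(n,f=None):
    d=arm.get_image(n)
    if f: cv2.imwrite('pics/'+f,cv2.cvtColor(d['image'],cv2.COLOR_RGB2BGR))
    np.save('pics/%s.npy'%(f or n),d,allow_pickle=True)
    return d
def rot(d):
    r=np.array(d['rotation'],float)
    return r if r.shape==(3,3) else R.from_quat(r).as_matrix()
def ray(d,u,v):
    q=rot(d)@np.array([(u-d['cx'])/d['fx'],(v-d['cy'])/d['fy'],1.]); return np.array(d['xyz'],float),q/np.linalg.norm(q)
def onz(d,u,v,z):
    o,q=ray(d,u,v); return o+q*(z-o[2])/q[2]
def tri(l):
    A=np.zeros((3,3));b=np.zeros(3)
    for d,u,v in l:
        o,q=ray(d,u,v);P=np.eye(3)-np.outer(q,q);A+=P;b+=P@o
    return np.linalg.solve(A,b)
def proj(d,p):
    c=rot(d).T@(np.array(p,float)-np.array(d['xyz'])); return d['fx']*c[0]/c[2]+d['cx'],d['fy']*c[1]/c[2]+d['cy']
def load(f): return np.load('pics/%s.npy'%f,allow_pickle=True).item()
E
python3 - <<'E'
from h import *
for n in ('top','scene','wrist'):
    d=grab(n,n+'0.png'); print(n,d['xyz'],np.round(rot(d),3).tolist(),d['fx'],d['cx'],d['cy'])
print(arm.read_state())
E
```

```text
pics
top [ 380.16786597  -21.11381233 1170.25861576] [[0.071, -0.975, 0.209], [-0.997, -0.071, 0.009], [0.006, -0.209, -0.978]] 498.84568862535065 318.3789182140952 206.88718999392339
scene [1161.5374214    69.26035202  810.61938521] [[-0.155, 0.79, -0.593], [0.988, 0.123, -0.095], [-0.002, -0.6, -0.8]] 468.27815186978404 321.6598656529337 200.09288571046696
wrist [223.71435833 587.8321632  372.82124675] [[-0.246, -0.929, -0.278], [-0.969, 0.236, 0.069], [0.001, 0.287, -0.958]] 298.7957845177448 319.10379397349277 192.64351269787738
{'clock': 0.15, 'joints': array([ 1.58157873e+00,  3.85380139e-01,  6.96417255e-03, -3.31934049e-04,
       -1.19400533e+00, -2.58611275e-01]), 'joint_vel': array([-6.62298058e-04, -2.00049802e-03,  2.84343360e-03,  2.84721312e-04,
       -9.00747612e-05, -1.26691882e-03]), 'joint_efforts': array([ 4.29290712e-04, -3.92677081e+01,  1.88581753e+01,  4.18867216e+00,
       -3.41872139e-03,  2.94748055e-06]), 'position': array([153.19573738, 605.53470741, 255.48525666]), 'ee_rot': array([ 9.92324520e-01, -1.23658247e-01, -4.37689422e-05,  8.25842500e-04]), 'contact_force': array([ 0.32006118, -0.44046878,  0.51881012]), 'wrist_torque': array([-0.00129492, -0.01080269,  0.00432248]), 'grasp_force': 0.0, 'gripper_width': 85.46094100689515}
```

View pics/top0.png

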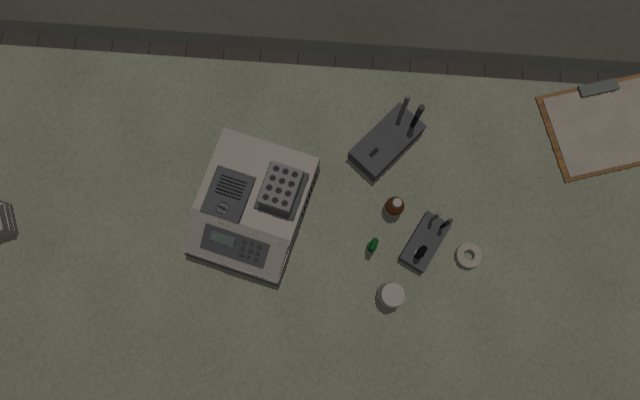

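View pics/scene0.png

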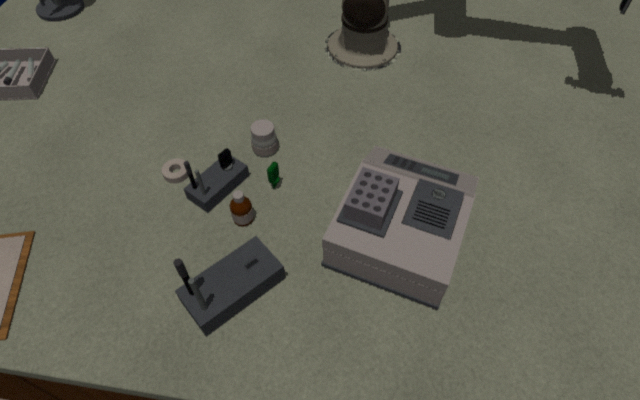

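Candidates for the key are the black handle in the small stand, at top (420,253) / scene (225,158), and the green key-shaped object, at top (372,245) / scene (273,175). The other dark uprights are the small stand's marker and rod at top (447,223), and the large stand's at (415,115), whose key slot at (374,153) is empty. The black handle in the smaller stand fits the description, so I'll check it in a close crop.

```bash
python3 - <<'E'
from h import *
t=load('top0.png');s=load('scene0.png')
def crop(d,x,y,w,h,k): return cv2.resize(cv2.cvtColor(d['image'][y:y+h,x:x+w],cv2.COLOR_RGB2BGR),None,fx=k,fy=k,interpolation=cv2.INTER_CUBIC)
a=np.hstack([crop(t,385,195,80,80,5),crop(s,180,130,80,80,5)])
b=np.hstack([crop(t,190,160,80,40,5),crop(s,400,170,80,40,5)])
o=np.vstack([a,b]); o=np.clip(o.astype(float)*1.8,0,255).astype('uint8'); cv2.imwrite('pics/crop1.png',o)
print('key',tri([(t,420,252),(s,225,157)]),'green',tri([(t,372,245),(s,273,175)]))
print('lock',tri([(t,223,207),(s,438,194)]))
E
```

```text
key [ 529.10696817 -241.92498622   67.2879767 ] green [ 540.90869663 -137.25093448   40.62704216]
lock [591.91877277 198.79344867 106.03225087]
```

View pics/crop1.png

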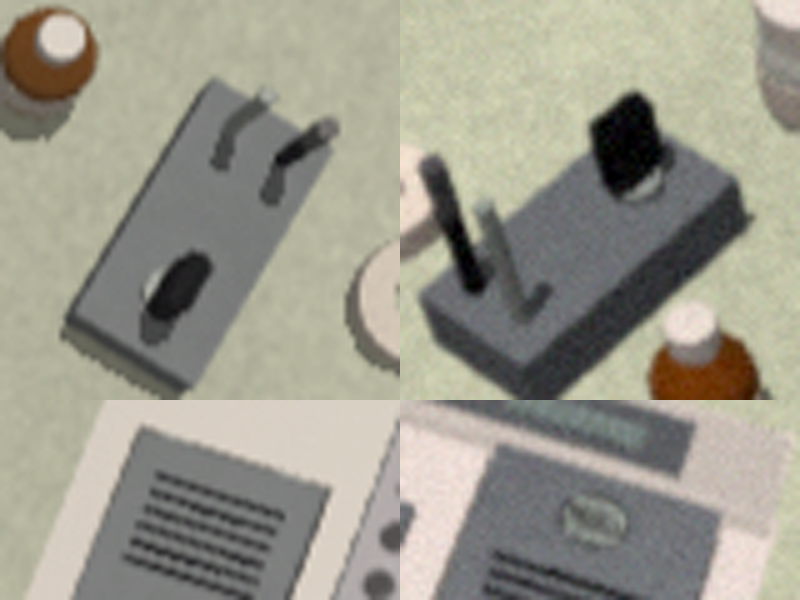

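The crop confirms it: the black key stands upright, its steel collar on the small grey stand with the marker and rod. The round steel lock shows in the scene view at about (438,194).

```bash
cat >> h.py <<'E'
def rel(p,yaw=None):
    """world target TCP (mm) and tool yaw (deg) -> tool-frame shift in m and dyaw (about tool z), plus tilt"""
    s=arm.read_state();M=R.from_quat(s['ee_rot']).as_matrix()
    d=M.T@(np.array(p)-s['position'])/1000
    y=np.degrees(np.arctan2(M[1,0],M[0,0]))
    print('shift m',d.round(4),'tool yaw',y.round(2),'zaxis',M[:,2].round(4),'pos',s['position'].round(1),'t',s['clock'])
    if yaw is not None:
        w=(yaw-y+180)%360-180; print('turn about tool z',-w)
E
python3 - <<'E'
from h import *
t=load('top0.png')
c=lambda x,y:(385+x/5,195+y/5)
P=[onz(t,*c(*q),35)[:2] for q in [(70,315),(215,80),(332,150),(188,385)]]
print(np.round(P,1)); 
for i,j in((0,1),(3,2),(0,3),(1,2)):
    e=P[j]-P[i];print(i,j,np.degrees(np.arctan2(e[1],e[0])),np.hypot(*e))
c=lambda x,y:(190+x/5,160+(y-400)/5)
P=[onz(t,*c(*q),102)[:2] for q in [(140,428),(328,490)]];e=P[1]-P[0];print(np.round(P,1),np.degrees(np.arctan2(e[1],e[0])),np.hypot(*e))
s=arm.read_state();rel([529-0,-242,200])
E
```

```text
[[ 516.7 -202.7]
 [ 630.9 -266. ]
 [ 601.8 -320.9]
 [ 488.8 -257.3]]
0 1 -28.983754636907882 130.58056467266368
3 2 -29.363391021537005 129.63351643401333
0 3 -117.08019393142474 61.32375081501411
1 2 -117.98163222195028 62.15834982920857
[[685.6 218. ]
 [663.2 131.8]] -104.55187409362784 89.04937819631166
shift m [0.5723 0.7293 0.0568] tool yaw -14.21 zaxis [-3.0e-04 -1.6e-03 -1.0e+00] pos [153.2 605.5 255.5] t 0.15
```

```bash
python3 -m pendant '[[0.035,0.0215,0,0,0,0,0.085],[0.035,0.0215,0,0,0,0,0.085],[0.035,0.0215,0,0,0,0,0.085],[0.035,0.0215,0,0,0,0,0.085],[0.035,0.0215,0,0,0,0,0.085],[0.035,0.0215,0,0,0,0,0.085],[0.035,0.0215,0,0,0,0,0.085],[0.035,0.0215,0,0,0,0,0.085],[0.035,0.0215,0,0,0,0,0.085],[0.035,0.0215,0,0,0,0,0.085],[0.035,0.0215,0,0,0,0,0.085],[0.035,0.0215,0,0,0,0,0.085]]'; python3 - <<'E'
from h import *
rel([592,199,255]);rel([529,-242,220],-28.9)
E
```

```text
clock: 1.35
position: [498.0, 251.3, 256.1]
ee_rot: [0.992, -0.124, -0.0, 0.0]
contact_force: [-0.0, 0.1, 0.1]
gripper_width: 84.8
grasp_force: 0.0
shift m [0.104  0.0276 0.0011] tool yaw -14.19 zaxis [-4.e-04 -1.e-04 -1.e+00] pos [498.  251.3 256.1] t 1.35
shift m [0.1511 0.4706 0.0362] tool yaw -14.19 zaxis [-4.e-04 -1.e-04 -1.e+00] pos [498.  251.3 256.1] t 1.35
turn about tool z 14.705239906670016
```

```bash
python3 -m pendant '[[0.0345,0.0092,0,0,0,0,0.085],[0.0345,0.0092,0,0,0,0,0.085],[0.035,0.0092,0,0,0,0,0.085],[0,0,0,0,0,0,0.085],[0,0,0,0,0,0,0.085]]'; python3 - <<'E'
from h import *
d=grab('wrist','w_lock.png');rel([592,199,255]);rel([529,-242,220],-28.9)
print(proj(d,[592,199,105]))
E
```

```text
clock: 1.85
position: [591.3, 199.9, 255.3]
ee_rot: [0.992, -0.124, -0.001, 0.0]
contact_force: [0.3, -0.0, -0.4]
gripper_width: 84.5
grasp_force: 0.0
shift m [0.0016 0.001  0.0007] tool yaw -14.22 zaxis [-1.4e-03 -4.0e-04 -1.0e+00] pos [590.7 200.4 255.7] t 1.9
shift m [0.0489 0.444  0.036 ] tool yaw -14.22 zaxis [-1.4e-03 -4.0e-04 -1.0e+00] pos [590.7 200.4 255.7] t 1.9
turn about tool z 14.676831472816701
(np.float64(319.8530546437429), np.float64(183.742788987323))
```

View pics/w_lock.png

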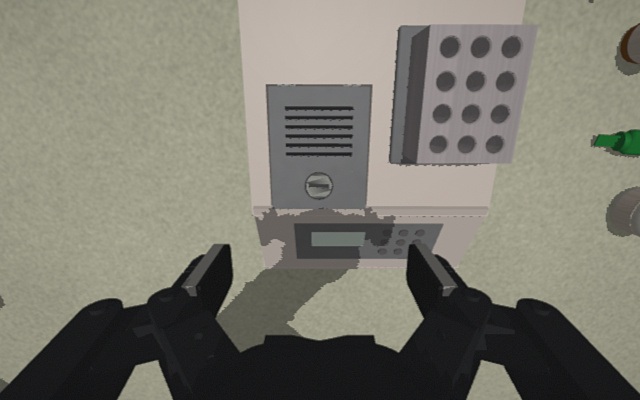

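The wrist view shows the lock head at about (319,185), with its slot almost parallel to the hatch's front edge. The tube block is to the right. I'll take a closer second view for height and slot angle.

```bash
python3 -m pendant '[[-0.015,0,0.035,0,0,0,0.085],[-0.015,0,0.035,0,0,0,0.085],[0,0,0,0,0,0,0.085],[0,0,0,0,0,0,0.085]]'; python3 - <<'E'
from h import *
d=grab('wrist','w_lock2.png');rel([529,-242,220],-28.9)
a=load('w_lock.png')
def crop(d,x,y,k,w=50): return cv2.resize(cv2.cvtColor(d['image'][int(y)-w//2:int(y)+w//2,int(x)-w//2:int(x)+w//2],cv2.COLOR_RGB2BGR),None,fx=k,fy=k,interpolation=cv2.INTER_CUBIC)
p=proj(d,[592,199,105]);print(p)
cv2.imwrite('pics/crop2.png',np.hstack([crop(a,319,185,8),crop(d,int(p[0]),int(p[1]),8)]))
E
```

```text
clock: 2.3
position: [562.0, 208.7, 187.3]
ee_rot: [0.992, -0.122, 0.001, 0.0]
contact_force: [0.8, 0.1, -0.1]
gripper_width: 85.3
grasp_force: 0.0
shift m [ 0.0767  0.4457 -0.0322] tool yaw -14.08 zaxis [ 0.0035  0.001  -1.    ] pos [563.1 209.  188.4] t 2.35
turn about tool z 14.818371719166777
(np.float64(322.395886335943), np.float64(166.73745892719762))
```

View pics/crop2.png

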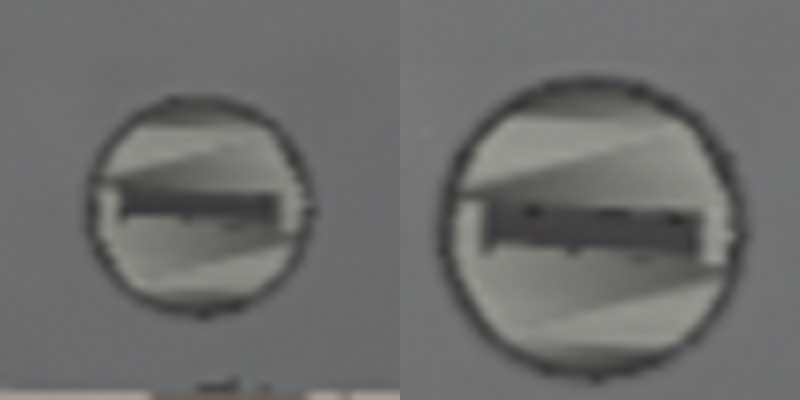

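The crop shows the lock head clearly, with its slot nearly level in the image. In the second view its centre is near (320.9,169.4), with the slot ends at (307.6,169.1) and (334.7,170.0). In the first view the centre is (319.0,185.9).

```bash
python3 - <<'E'
from h import *
a=load('w_lock.png');d=load('w_lock2.png');t=load('top0.png');s=load('scene0.png')
print('tri wrist',tri([(a,319,185.9),(d,320.9,169.4)]))
print('tri 4',tri([(a,319,185.9),(d,320.9,169.4),(s,438.3,193.9)]))
for z in(100,105): print(z,onz(a,319,185.9,z),onz(d,320.9,169.4,z),onz(s,400+(594-400)/5,170+(520-400)/5,z))
e=onz(d,334.7,170,105)-onz(d,307.6,169.1,105);print('slot',np.hypot(*e[:2]),np.degrees(np.arctan2(e[1],e[0])))
# hatch outline yaw: mask dark grey hatch
im=cv2.cvtColor(d['image'],cv2.COLOR_RGB2GRAY)
m=((im>85)&(im<140)).astype('uint8')
n,l,st,c=cv2.connectedComponentsWithStats(m); 
g=a['image'];gi=cv2.cvtColor(g,cv2.COLOR_RGB2GRAY)
print(gi[150,250:380:6])
E
```

```text
tri wrist [591.08106287 200.17271801 108.18376516]
tri 4 [590.75019161 201.02106527 106.08251111]
100 [588.84497481 200.6210394  100.        ] [589.40285849 200.66678786 100.        ] [586.26634566 204.5730779  100.        ]
105 [590.18508281 200.27915494 105.        ] [590.45412354 200.43295051 105.        ] [590.31401934 203.62100195 105.        ]
slot 18.500957899846938 -105.9901307609427
[180 181 180 155 111 110 114 114 115 115 113 113 115 113 115 114 112 110
 111 112 182 179]
```

```bash
python3 -m pendant '[[0.008,0.045,-0.018,0,0,1.4,0.085],[0.008,0.045,-0.016,0,0,1.5,0.085],[0.008,0.045,0,0,0,1.5,0.085],[0.008,0.045,0,0,0,1.5,0.085],[0.008,0.045,0,0,0,1.5,0.085]]'; python3 - <<'E'
from h import *
rel([529,-242,220],-28.9); print(arm.read_state()['joints'])
E
```

```text
clock: 2.85
position: [535.6, -20.2, 223.4]
ee_rot: [0.982, -0.187, 0.003, -0.001]
contact_force: [0.3, -0.1, -0.1]
gripper_width: 85.0
grasp_force: 0.0
shift m [0.0755 0.2086 0.0032] tool yaw -21.61 zaxis [ 6.3e-03  8.0e-04 -1.0e+00] pos [535.6 -20.2 223.4] t 2.85
turn about tool z 7.286769072030637
[ 2.65434955e-01  2.58430131e-01 -2.64800533e-01  1.01613678e-03
 -1.04130662e+00  9.27637272e-01]
```

```bash
python3 -m pendant '[[0.015,0.042,0,0,0,0,0.085],[0.015,0.042,0,0,0,0,0.085],[0.015,0.042,0,0,0,0,0.085],[0.015,0.042,0,0,0,0,0.085],[0.015,0.041,0,0,0,0,0.085],[0,0,0,0,0,7.2,0.085],[0,0,0,0,0,0,0.085],[0,0,0,0,0,0,0.085]]'; python3 - <<'E'
from h import *
d=grab('wrist','w_key.png');rel([529,-242,220],-28.9)
print(proj(d,[529,-242,83]),arm.read_state()['joints'])
E
```

```text
clock: 3.65
position: [527.8, -240.9, 222.0]
ee_rot: [0.969, -0.247, 0.002, -0.0]
contact_force: [-0.6, 0.2, 0.4]
gripper_width: 84.9
grasp_force: 0.0
shift m [0.0019 0.0008 0.0017] tool yaw -28.63 zaxis [ 2.5e-03 -6.0e-04 -1.0e+00] pos [ 527.7 -240.4  221.7] t 3.7
turn about tool z 0.2726593061125584
(np.float64(319.8352979431731), np.float64(187.06218538667213)) [-1.48196292e-01  3.34212543e-01 -1.59519381e-01  2.43003556e-04
 -1.07450808e+00  1.21923667e+00]
```

```bash
python3 -m pendant '[[-0.01,0,0.022,0,0,0,0.085],[-0.01,0,0.022,0,0,0,0.085],[0,0,0,0,0,0,0.085],[0,0,0,0,0,0,0.085]]'; python3 - <<'E'
from h import *
d=grab('wrist','w_key2.png');rel([529,-242,220],-28.9)
print(proj(d,[529,-242,83]))
a=load('w_key.png')
cv2.imwrite('pics/crop3.png',cv2.cvtColor(np.hstack([cv2.resize(x['image'][80:280,220:420],None,fx=2,fy=2,interpolation=cv2.INTER_CUBIC) for x in (a,d)]),cv2.COLOR_RGB2BGR))
E
```

```text
clock: 4.1
position: [510.4, -230.7, 177.3]
ee_rot: [0.969, -0.247, 0.001, 0.0]
contact_force: [0.6, -0.3, 0.2]
gripper_width: 85.1
grasp_force: 0.0
shift m [ 0.0213  0.001  -0.0421] tool yaw -28.66 zaxis [ 0.0027 -0.0012 -1.    ] pos [ 510.9 -230.9  177.9] t 4.15
turn about tool z 0.24416211462454385
(np.float64(320.57939726407403), np.float64(176.41800717958552))
```

View pics/crop3.png

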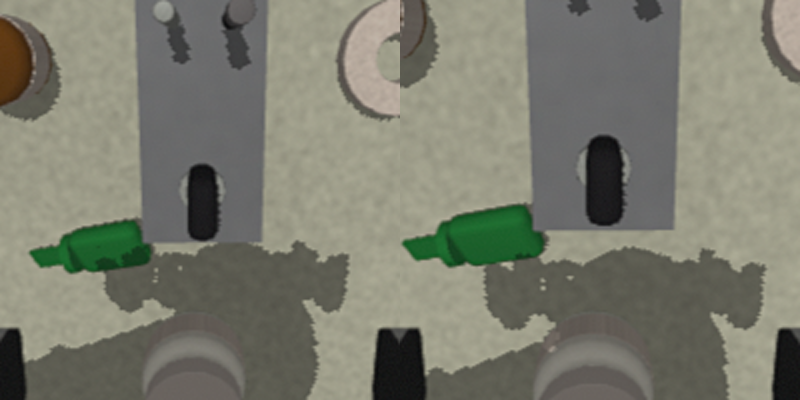

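The left crop shows the black handle end-on at about (321,181) in full-image pixels, inside its steel collar. The right crop shows it at (322,170), with the stand's sides symmetric, so the tool's yaw already matches. The green key lies on the bench to the left of the stand, and the jar is below.

```bash
python3 - <<'E'
from h import *
a=load('w_key.png');d=load('w_key2.png')
def blob(d):
    im=d['image'].max(2); m=(im<60).astype('uint8'); m[230:]=0
    n,l,st,c=cv2.connectedComponentsWithStats(m)
    i=[i for i in range(1,n) if l[175 if d is d else 0,321]==i]
    i=i[0]; x,y,w,h,_=st[i]; ys=np.where(l==i); 
    return x,y,w,h,c[i]
out=[]
for q in (a,d):
    b=blob(q);print(b); out.append((q,b[0]+b[2]/2-.5,b[1]+b[3]-1+.5))
p=tri(out);print('handle -x top edge',p)
th=np.radians(-28.65);ux=np.array([np.cos(th),np.sin(th)])
print('axis from handle',p[:2]+15*ux)
col=tri([(a,321,173.5),(d,321.7,163)]);print('collar',col)
for z in (41,): print(onz(a,321,173.5,z),onz(d,321.7,163,z))
for z in (83,): print([onz(*o,z)[:2]+15*ux for o in out])
# stand corners front-end at z=35
for q,l,r in((a,(220+142/2,80+242/2),(220+262/2,80+241/2)),(d,(220+134/2,80+230/2),(220+274/2,80+229/2))):
    L=onz(q,*l,35);Rr=onz(q,*r,35);e=Rr-L;print('stand end mid',(L+Rr)/2,np.hypot(*e[:2]),np.degrees(np.arctan2(e[1],e[0]))+90)
E
```

```text
(np.int32(314), np.int32(162), np.int32(16), np.int32(38), array([320.92481203, 180.96804511]))
(np.int32(313), np.int32(148), np.int32(19), np.int32(45), array([321.69803922, 170.34248366]))
handle -x top edge [ 510.62813947 -233.67845667   56.54803446]
axis from handle [ 523.79161303 -240.87032458]
collar [ 525.04649924 -241.39392802   12.20969527]
[ 530.8748214  -244.40928251   41.        ] [ 530.0316015  -243.85912398   41.        ]
[array([ 531.22782885, -244.93646674]), array([ 530.92594498, -244.27398918])]
stand end mid [ 503.40201811 -229.47441567   35.        ] 64.32869003122165 -28.120482751951116
stand end mid [ 503.13935287 -229.61541434   35.        ] 63.67512208313732 -28.19477201558341
```

```bash
python3 -m pendant '[[0.012,0.0012,0,0,0,0,0.06],[0.012,0.0012,0,0,0,0,0.06],[0,0,0.03,0,0,0,0.05],[0,0,0.03,0,0,0,0.05],[0,0,0.027,0,0,0,0.05],[0,0,0.01,0,0,0,0.05],[0,0,0,0,0,0,0.05],[0,0,0,0,0,0,0.05]]'; python3 - <<'E'
from h import *
rel([530.7,-244.4,71],-28.4)
E
```

```text
clock: 4.95
position: [530.7, -245.4, 80.4]
ee_rot: [0.969, -0.249, 0.001, 0.0]
contact_force: [-0.4, 0.3, 0.0]
gripper_width: 50.2
grasp_force: 0.0
shift m [-0.0005 -0.0009  0.0094] tool yaw -28.78 zaxis [ 2.1e-03 -9.0e-04 -1.0e+00] pos [ 530.7 -245.4   80.4] t 4.95
turn about tool z -0.37838660249613554
```

```bash
python3 -m pendant '[[-0.0005,-0.001,0.0094,0,0,-0.3,0.035],[0,0,0,0,0,0,0.025],[0,0,0,0,0,0,0.018],[0,0,0,0,0,0,0.01],[0,0,0,0,0,0,0.005],[0,0,0,0,0,0,0.005],[0,0,0,0,0,0,0.005],[0,0,0,0,0,0,0.005]]'; python3 - <<'E'
from h import *
rel([530.7,-244.4,71],-28.4);s=arm.read_state();print(s['gripper_width'],s['grasp_force'],s['contact_force'],s['wrist_torque'])
E
```

```text
clock: 5.75
position: [529.7, -243.7, 70.5]
ee_rot: [0.969, -0.246, 0.0, 0.0]
contact_force: [-0.9, 0.8, 4.0]
gripper_width: 13.3
grasp_force: 59.5
shift m [ 0.0012  0.0001 -0.0005] tool yaw -28.48 zaxis [ 9.e-04 -3.e-04 -1.e+00] pos [ 529.7 -243.7   70.5] t 5.75
turn about tool z -0.08331761969898821
13.267148862319106 59.502235651016235 [-0.85279282  0.78726984  3.98194359] [0.20903294 0.19728622 0.04848748]
```

```bash
python3 -m pendant '[[0,0,-0.01,0,0,0,0.005],[0,0,-0.03,0,0,0,0.005],[0,0,-0.04,0,0,0,0.005],[0,0,-0.045,0,0,0,0.005],[0,0,-0.045,0,0,0,0.005],[0,0,0,0,0,0,0.005],[0,0,0,0,0,0,0.005]]'; python3 - <<'E'
from h import *
d=grab('wrist','w_held.png');rel([590.3,200.4,210],74);s=arm.read_state();print(s['gripper_width'],s['grasp_force'],s['contact_force'],s['wrist_torque'],s['joints'])
cv2.imwrite('pics/crop4.png',cv2.cvtColor(d['image'][150:400,150:490],cv2.COLOR_RGB2BGR)*2)
E
```

```text
clock: 6.45
position: [529.3, -243.5, 241.1]
ee_rot: [0.969, -0.246, 0.001, -0.001]
contact_force: [-1.0, -0.7, -1.9]
gripper_width: 13.3
grasp_force: 59.1
shift m [-0.1576 -0.4193  0.0298] tool yaw -28.53 zaxis [-0.0011  0.0011 -1.    ] pos [ 528.5 -243.3  239.4] t 6.5
turn about tool z -102.5274565894382
13.511464950176721 59.11227643489838 [-0.3088354   0.41353584 -1.5710222 ] [-0.02184697  0.02315307  0.00121039] [-1.53631718e-01  3.24813183e-01 -1.25893920e-01 -1.05151970e-03
 -1.12130281e+00  1.22698712e+00]
```

View pics/crop4.png

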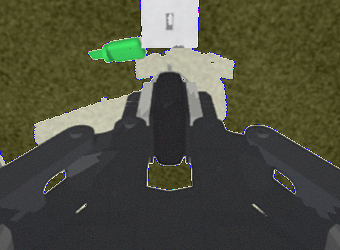

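The key is held upright between the pads, and its slot in the stand is empty at crop (169,20). Next I carry it to above the lock.

```bash
python3 -m pendant '[[-0.0158,-0.042,0,0,0,0,0.005],[-0.0158,-0.042,0,0,0,0,0.005],[-0.0158,-0.042,0,0,0,0,0.005],[-0.0158,-0.042,0,0,0,0,0.005],[-0.0158,-0.042,0,0,0,0,0.005],[-0.0158,-0.042,0,0,0,0,0.005],[-0.0158,-0.042,0,0,0,0,0.005],[-0.0158,-0.042,0,0,0,0,0.005],[-0.0158,-0.042,0,0,0,0,0.005],[-0.0158,-0.042,0,0,0,0,0.005]]';python3 -m pendant '[[0,0,0,0,0,-8.5,0.005],[0,0,0,0,0,-8.5,0.005],[0,0,0,0,0,-8.5,0.005],[0,0,0,0,0,-8.5,0.005],[0,0,0,0,0,-8.5,0.005],[0,0,0,0,0,-8.5,0.005],[0,0,0,0,0,-8.5,0.005],[0,0,0,0,0,-8.5,0.005],[0,0,0,0,0,-8.5,0.005],[0,0,0,0,0,-8.5,0.005],[0,0,0,0,0,-8.5,0.005],[0,0,0,0,0,-8.5,0.005]]'; python3 - <<'E'
from h import *
rel([590.3,200.4,200],74);s=arm.read_state();print(s['gripper_width'],s['grasp_force'],s['joints'])
E
```

```text
clock: 7.5
position: [589.9, 202.2, 237.4]
ee_rot: [0.969, -0.246, -0.002, 0.002]
contact_force: [0.5, -1.2, -2.0]
gripper_width: 12.9
grasp_force: 59.2
clock: 8.7
position: [589.9, 200.4, 237.1]
ee_rot: [0.8, 0.601, -0.003, -0.0]
contact_force: [-0.2, 0.8, -1.6]
gripper_width: 13.0
grasp_force: 59.2
shift m [0.0003 0.0005 0.0371] tool yaw 73.83 zaxis [-0.0048 -0.0024 -1.    ] pos [589.9 200.4 237.1] t 8.7
turn about tool z -0.16545194551949294
12.986284468571426 59.19447898864746 [ 5.86554565e-01  3.96899543e-01 -2.22069241e-02 -6.86719959e-04
 -1.15699810e+00  2.27316839e+00]
```

```bash
python3 -m pendant '[[-0.0009,0.0005,0.03,0,0,0,0.005],[0,0,0.024,0,0,0,0.005],[0,0,0,0,0,0,0.005],[0,0,0,0,0,0,0.005],[0,0,0,0,0,0,0.005]]'; python3 - <<'E'
from h import *
d=grab('wrist','w_al.png');rel([590.3,200.4,180],74)
c=cv2.cvtColor(d['image'][150:270,260:380],cv2.COLOR_RGB2BGR)
cv2.imwrite('pics/crop5.png',np.clip(cv2.resize(c,None,fx=5,fy=5,interpolation=cv2.INTER_CUBIC).astype(float)*1.5,0,255).astype('uint8'))
print(proj(d,[590.3,200.4,105.5]))
E
```

```text
clock: 9.2
position: [591.7, 200.1, 186.8]
ee_rot: [0.801, 0.598, 0.001, 0.0]
contact_force: [0.0, -0.0, -0.8]
gripper_width: 13.4
grasp_force: 59.2
shift m [-0.0002 -0.0015  0.0071] tool yaw 73.52 zaxis [ 2.e-03  8.e-04 -1.e+00] pos [591.8 200.2 187.1] t 9.25
turn about tool z -0.48365089282535223
(np.float64(317.3712709536287), np.float64(211.41903139464156))
```

View pics/crop5.png

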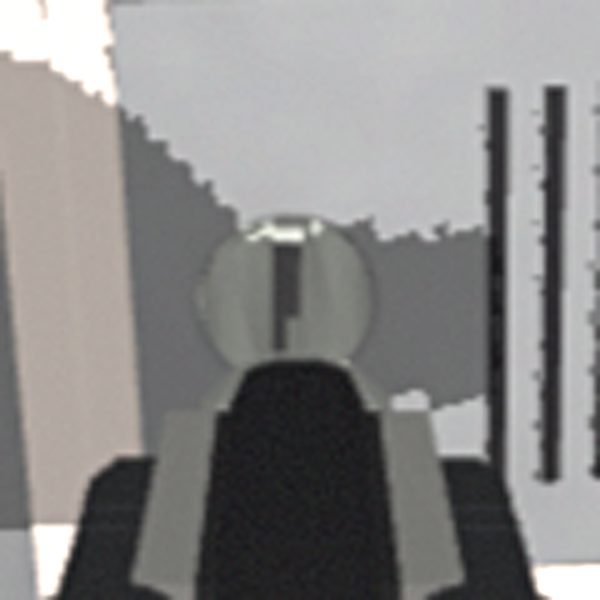

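The crop shows the lock head centred at (287,300) with its dark slot spanning x 273–300. The blade's edge covers the slot's right half from about (297,318) down. The key is therefore about 1.5 mm too far right, which agrees with the computed shift.

```bash
python3 -m pendant '[[0,-0.0015,0,0,0,-0.4,0.005],[0,0,0,0,0,0,0.005],[0,0,0,0,0,0,0.005]]'; python3 - <<'E'
from h import *
d=load('w_al.png');ux=np.array([np.cos(np.radians(73.5)),np.sin(np.radians(73.5))])
T=np.array([591.7,200.1]);
for off in(0,7,8.2,10): print(off,np.array(proj(d,[*(T+off*ux),129.5])))
print('lock',onz(d,260+287/5,150+297/5,105.5), 'slot top end',[onz(d,260+287/5,150+v/5,z) for v,z in((245,105.5),)])
d=grab('wrist','w_al2.png');rel([590.3,200.4,180],74)
c=d['image'][180:230,295:345]
g=cv2.cvtColor(c,cv2.COLOR_RGB2GRAY)
for r in range(0,44,3): print(180+r,g[r,12:36])
E
```

```text
clock: 9.55
position: [589.7, 200.4, 186.5]
ee_rot: [0.799, 0.601, 0.0, 0.0]
contact_force: [-0.3, 0.1, -0.2]
gripper_width: 13.0
grasp_force: 59.2
0 [319.50388303 224.44082536]
7 [319.51123795 214.03267097]
8.2 [319.5125147 212.2259059]
10 [319.51443868 209.50321466]
lock [590.75221784 201.84781563 105.5       ] slot top end [array([592.95333223, 209.24170575, 105.5       ])]
shift m [0.0002 0.0006 0.0064] tool yaw 73.91 zaxis [ 6.e-04  4.e-04 -1.e+00] pos [589.7 200.3 186.4] t 9.6
turn about tool z -0.09142991089763086
180 [126 126 126 127 127 125 126 126 125 126 126 126 127 127 126 127 126 126
 127 127 128 128 127 127]
183 [126 126 126 124 125 125 125 125 125 126 124 125 125 125 126 126 126 127
 127 127 127 128 128 128]
186 [126 125 125 125 126 124 125 125 125 125 124 125 125 125 126 126 125 127
 127 127 127 128 129 129]
189 [125 126 124 125 124 124 124 123 122 123 124 124 124 124 125 125 125 126
 126 126 127 128 128 129]
192 [103 125 124 124 124 123 124 123 121 117 115 112 106 103 106 109 111 112
 117 123 126 127 128 127]
195 [ 77 101 114 110 112 107  95  94 119 147 144 131 129 129 132 134 121 100
 124 145 123  84  78  80]
198 [76 81 80 85 92 90 85 84 83 81 83 89 82 82 83 75 68 75 77 83 86 88 89 89]
201 [85 85 86 88 88 86 84 85 86 81 65 42 40 43 43 51 70 80 78 81 84 89 89 89]
204 [85 85 86 87 86 85 84 84 85 81 64 43 43 44 43 52 71 82 80 80 80 86 90 89]
207 [85 86 86 86 86 84 83 83 84 80 64 43 44 43 43 54 71 81 81 81 80 83 88 89]
210 [85 86 89 88 85 84 83 80 82 78 64 43 41 41 43 52 72 83 82 82 83 83 86 88]
213 [85 85 87 89 87 82 81 80 81 81 73 60 60 57 48 57 78 83 83 82 84 85 85 85]
216 [85 85 87 89 90 85 79 79 79 77 75 79 80 75 60 57 78 84 84 84 85 86 86 86]
219 [85 87 88 88 90 89 84 79 78 75 75 81 79 79 68 59 78 86 86 83 86 86 88 87]
222 [ 69  76  82  81  75  59  52  37  32  34  35  35  35  35  35  33  35  41
  50  60  78  98 102  84]
```

```bash
python3 -m pendant '[[-0.0005,0.0007,0.008,0,0,0,0.005],[0,0,0.008,0,0,0,0.005],[0,0,0.003,0,0,0,0.005],[0,0,0,0,0,0,0.005],[0,0,0,0,0,0,0.005]]'; python3 - <<'E'
from h import *
d=grab('wrist','w_al3.png');rel([590.3,200.4,180],74)
g=cv2.cvtColor(d['image'],cv2.COLOR_RGB2GRAY)
for r in range(198,226,2): print(r,g[r,307:331])
E
```

```text
clock: 10.1
position: [590.3, 199.6, 166.7]
ee_rot: [0.799, 0.601, -0.0, 0.0]
contact_force: [-0.1, -0.8, -1.6]
gripper_width: 13.6
grasp_force: 59.2
shift m [ 0.0007 -0.0003 -0.013 ] tool yaw 73.91 zaxis [ 3.e-04  0.e+00 -1.e+00] pos [590.4 199.7 167. ] t 10.15
turn about tool z -0.09261315595239239
198 [ 78  80  73  97 128 129 126 126 127 126 127 126 127 127 128 129 128 128
 129 129 128 129 129 129]
200 [ 72  73  72  72  78  79  70  93 118 115 108 103 101 103 107 113 113 116
 124 128 130 130 129 129]
202 [ 74  72  71  74  76  78  79  87 105 105  81  78  80  81  81  78  78 103
 136 129  90  85  95 116]
204 [ 73  77  81  81  80  83  85  86  93 128 157 156 155 159 161 147 111 102
 136 153 151 147 135 109]
206 [ 83  84  86  89  88  89  88  87  84  86  96  94  92  87  89  88  86  92
 119 146 161 163 145 103]
208 [88 89 91 89 87 86 87 88 80 57 40 41 42 42 46 63 80 79 85 89 85 88 89 89]
210 [88 89 90 89 87 86 86 87 81 60 44 41 44 44 48 67 82 82 79 82 86 90 90 90]
212 [87 88 89 88 87 85 85 86 78 58 43 44 44 44 48 66 81 81 80 81 84 90 92 90]
214 [87 88 89 87 86 86 86 87 78 59 65 79 81 76 62 67 82 82 82 80 82 88 92 91]
216 [88 87 87 86 84 85 85 87 77 58 65 81 83 76 64 67 83 83 82 82 82 85 91 90]
218 [89 88 86 85 84 84 84 84 73 54 66 82 81 80 70 67 84 84 83 83 83 85 88 90]
220 [90 89 86 86 84 84 86 82 74 69 76 82 82 83 79 77 84 85 84 84 85 86 87 89]
222 [89 87 84 82 73 59 52 41 34 35 35 35 36 36 35 34 33 43 54 64 74 88 91 89]
224 [81 69 40 25 19 20 17 19 21 20 22 22 20 22 23 22 21 21 17 20 20 28 47 71]
```

```bash
python3 -m pendant '[[0,0,0.002,0,0,0,0.005],[0,0,0.002,0,0,0,0.005],[0,0,0.002,0,0,0,0.005],[0,0,0.001,0,0,0,0.005],[0,0,0,0,0,0,0.005]]';python3 -m pendant '[[0,0,0.001,0,0,0,0.005],[0,0,0.001,0,0,0,0.005],[0,0,0,0,0,0,0.005]]';python3 -m pendant '[[0,0,0.001,0,0,0,0.005],[0,0,0.001,0,0,0,0.005],[0,0,0,0,0,0,0.005]]'
```

```text
clock: 10.65
position: [590.1, 199.5, 159.7]
ee_rot: [0.799, 0.601, -0.0, -0.0]
contact_force: [-0.4, 0.0, -0.5]
gripper_width: 12.9
grasp_force: 59.2
clock: 10.95
position: [590.1, 199.6, 157.8]
ee_rot: [0.799, 0.601, -0.0, -0.0]
contact_force: [-0.7, -0.3, 0.4]
gripper_width: 13.5
grasp_force: 59.2
clock: 11.25
position: [590.3, 199.6, 155.9]
ee_rot: [0.799, 0.601, 0.0, 0.0]
contact_force: [0.0, -0.4, 0.2]
gripper_width: 13.5
grasp_force: 59.2
```

```bash
python3 -m pendant '[[0,0,0.001,0,0,0,0.005],[0,0,0.001,0,0,0,0.005],[0,0,0,0,0,0,0.005]]';python3 -m pendant '[[0,0,0.001,0,0,0,0.005],[0,0,0.001,0,0,0,0.005],[0,0,0,0,0,0,0.005]]';python3 -m pendant '[[0,0,0.001,0,0,0,0.005],[0,0,0.0005,0,0,0,0.005],[0,0,0,0,0,0,0.005]]'
```

```text
clock: 11.55
position: [590.3, 199.7, 154.2]
ee_rot: [0.799, 0.601, 0.0, 0.0]
contact_force: [-0.0, -0.7, 1.5]
gripper_width: 13.2
grasp_force: 59.6
clock: 11.85
position: [590.3, 199.6, 152.3]
ee_rot: [0.799, 0.601, 0.0, 0.0]
contact_force: [-1.4, 0.4, 3.9]
gripper_width: 13.4
grasp_force: 59.9
clock: 12.15
position: [590.3, 199.6, 151.0]
ee_rot: [0.799, 0.601, 0.0, 0.0]
contact_force: [-1.6, -1.0, 6.2]
gripper_width: 12.9
grasp_force: 60.1
```

```bash
python3 -m pendant '[[0,0,0.001,0,0,0,0.005],[0,0,0,0,0,0,0.005]]';python3 -m pendant '[[0,0,0.001,0,0,0,0.005],[0,0,0,0,0,0,0.005]]';python3 -m pendant '[[0,0,0.0005,0,0,0,0.005],[0,0,0,0,0,0,0.005]]';python3 - <<'E'
from h import *
rel([590.3,200.4,148],74); print(arm.read_state()['wrist_torque'])
E
```

```text
clock: 12.35
position: [590.4, 199.6, 150.2]
ee_rot: [0.799, 0.601, 0.0, 0.0]
contact_force: [-2.5, -0.0, 6.2]
gripper_width: 13.2
grasp_force: 60.2
clock: 12.55
position: [590.4, 199.7, 149.5]
ee_rot: [0.799, 0.601, 0.0, 0.0]
contact_force: [-3.3, -0.1, 8.2]
gripper_width: 13.4
grasp_force: 60.4
clock: 12.75
position: [590.4, 199.6, 149.1]
ee_rot: [0.799, 0.601, 0.0, 0.0]
contact_force: [-2.7, 0.0, 7.2]
gripper_width: 12.9
grasp_force: 60.4
shift m [ 0.0007 -0.0003  0.0011] tool yaw 73.93 zaxis [ 1.1e-03  1.0e-04 -1.0e+00] pos [590.4 199.6 149.1] t 12.75
turn about tool z -0.07299401729795818
[-0.09449406  0.93021876 -0.0445075 ]
```

```bash
python3 -m pendant '[[0,0,0.001,0,0,0,0.005],[0,0,0,0,0,0,0.005]]';python3 -m pendant '[[0,0,0.001,0,0,0,0.005],[0,0,0,0,0,0,0.005]]';python3 - <<'E'
from h import *
rel([590.3,200.4,148],74); print(arm.read_state()['wrist_torque'])
E
```

```text
clock: 12.95
position: [590.5, 199.7, 148.5]
ee_rot: [0.799, 0.601, 0.001, 0.0]
contact_force: [-3.4, -0.5, 9.1]
gripper_width: 13.3
grasp_force: 60.7
clock: 13.15
position: [590.5, 199.7, 148.0]
ee_rot: [0.799, 0.601, 0.001, 0.0]
contact_force: [-4.1, -0.9, 11.1]
gripper_width: 13.5
grasp_force: 61.0
shift m [ 0.0006 -0.0004 -0.    ] tool yaw 73.95 zaxis [ 0.0015 -0.     -1.    ] pos [590.5 199.7 148. ] t 13.15
turn about tool z -0.0548578334070271
[-1.33325744e-01  1.34550342e+00 -5.18774771e-04]
```

```bash
python3 -m pendant '[[0,-0.001,0.001,0,0,0,0.005],[0,0,0,0,0,0,0.005]]';python3 -m pendant '[[0,0,0.001,0,0,0,0.005],[0,0,0,0,0,0,0.005]]';python3 - <<'E'
from h import *
rel([590.3,200.4,148],74); print(arm.read_state()['wrist_torque'])
E
```

```text
clock: 13.35
position: [590.3, 199.8, 147.7]
ee_rot: [0.799, 0.602, 0.001, 0.001]
contact_force: [-2.7, -1.3, 12.4]
gripper_width: 13.6
grasp_force: 61.2
clock: 13.55
position: [590.4, 199.8, 147.2]
ee_rot: [0.799, 0.602, 0.001, 0.001]
contact_force: [-3.2, -0.1, 14.9]
gripper_width: 13.0
grasp_force: 61.5
shift m [ 0.0006 -0.0003 -0.0008] tool yaw 73.97 zaxis [ 3.8e-03 -1.0e-04 -1.0e+00] pos [590.4 199.8 147.2] t 13.55
turn about tool z -0.027354317063100098
[-0.57915408  1.23464506  0.00868712]
```

```bash
cat > st.py <<'E'
from h import *
s=arm.read_state();M=R.from_quat(s['ee_rot']).as_matrix()
print('  yaw',np.degrees(np.arctan2(M[1,0],M[0,0])).round(2),'F',s['contact_force'].round(1),'T',s['wrist_torque'].round(3),'z',s['position'].round(2),'zax',M[:2,2].round(4))
E
python3 -m pendant '[[0,0,0.0005,0,0,1.5,0.005],[0,0,0,0,0,1.5,0.005],[0,0,0,0,0,1.5,0.005],[0,0,0,0,0,1.5,0.005]]' >/dev/null; python3 st.py
python3 -m pendant '[[0,0,0,0,0,1.5,0.005],[0,0,0,0,0,1.5,0.005],[0,0,0,0,0,1.5,0.005],[0,0,0,0,0,1.5,0.005]]' >/dev/null; python3 st.py
python3 -m pendant '[[0,0,0,0,0,1.5,0.005],[0,0,0,0,0,1.5,0.005],[0,0,0,0,0,1.5,0.005],[0,0,0,0,0,1.5,0.005]]' >/dev/null; python3 st.py
```

```text
yaw 67.92 F [-4.7 -1.3 15.6] T [-0.549  1.361  0.02 ] z [590.38 199.77 147.02] zax [ 0.0039 -0.    ]
  yaw 61.92 F [-5.  -2.1 15.1] T [-0.541  1.463 -0.   ] z [590.27 199.75 146.97] zax [ 0.0036 -0.0001]
  yaw 55.92 F [-3.9 -1.5 15.4] T [-0.501  1.507  0.025] z [590.21 199.76 146.98] zax [ 0.0035 -0.    ]
```

```bash

python3 -m pendant '[[-0.0004,-0.0006,0.0003,0,0,1.5,0.005],[0,0,0,0,0,1.5,0.005],[0,0,0,0,0,1.5,0.005],[0,0,0,0,0,1.5,0.005]]' >/dev/null; python3 st.py
python3 -m pendant '[[0,0,0,0,0,1.5,0.005],[0,0,0,0,0,1.5,0.005],[0,0,0,0,0,1.5,0.005],[0,0,0,0,0,1.5,0.005]]' >/dev/null; python3 st.py
python3 -m pendant '[[0,0,0,0,0,1.5,0.005],[0,0,0,0,0,1.5,0.005],[0,0,0,0,0,1.5,0.005],[0,0,0,0,0,1.5,0.005]]' >/dev/null; python3 st.py
```

```text
yaw 49.93 F [-4.2 -1.5 15.2] T [-0.628  1.142  0.053] z [589.99 199.82 146.93] zax [0.0047 0.0002]
  yaw 43.93 F [-3.8 -1.6 15.5] T [-0.559  1.238  0.01 ] z [589.92 199.84 146.96] zax [0.0046 0.0002]
  yaw 37.92 F [-3.8 -1.7 16.2] T [-0.543  1.346 -0.01 ] z [589.86 199.86 146.92] zax [0.0045 0.0003]
```

```bash

python3 -m pendant '[[0,0,0,0,0,1.5,0.005],[0,0,0,0,0,1.5,0.005],[0,0,0,0,0,1.5,0.005],[0,0,0,0,0,1.5,0.005]]' >/dev/null; python3 st.py
python3 -m pendant '[[0,0,0,0,0,1.5,0.005],[0,0,0,0,0,1.5,0.005],[0,0,0,0,0,1.5,0.005],[0,0,0,0,0,1.5,0.005]]' >/dev/null; python3 st.py
python3 -m pendant '[[0,0,0,0,0,1.5,0.005],[0,0,0,0,0,1.5,0.005],[0,0,0,0,0,1.5,0.005]]' >/dev/null; python3 st.py
```

```text
yaw 31.93 F [-4.2 -1.5 15.5] T [-0.499  1.319  0.016] z [589.78 199.92 146.91] zax [0.0044 0.0003]
  yaw 25.93 F [-4.2 -0.6 16.2] T [-0.446  1.384  0.026] z [589.72 199.95 146.92] zax [0.0043 0.0004]
  yaw 21.43 F [-4.9 -1.1 15.7] T [-0.34   1.465  0.053] z [589.67 199.98 146.88] zax [0.0041 0.0004]
```

```bash
cat >> st.py <<'E'
import sys
if len(sys.argv)>1 and abs(s['wrist_torque'][2])>float(sys.argv[1]): sys.exit(1)
E
python3 -m pendant '[[0,0,0,0,0,1,0.005],[0,0,0,0,0,0.5,0.005]]' >/dev/null && python3 st.py 0.09 &&
python3 -m pendant '[[0,0,0,0,0,1,0.005],[0,0,0,0,0,0.5,0.005]]' >/dev/null && python3 st.py 0.09 &&
python3 -m pendant '[[0,0,0,0,0,1,0.005],[0,0,0,0,0,0.5,0.005]]' >/dev/null && python3 st.py 0.09 &&
python3 -m pendant '[[0,0,0,0,0,1,0.005],[0,0,0,0,0,0.5,0.005]]' >/dev/null && python3 st.py 0.09 &&
python3 -m pendant '[[0,0,0,0,0,1,0.005],[0,0,0,0,0,0.5,0.005]]' >/dev/null && python3 st.py 0.09 &&
python3 -m pendant '[[0,0,0,0,0,1,0.005],[0,0,0,0,0,0.5,0.005]]' >/dev/null && python3 st.py 0.09 &&
python3 -m pendant '[[0,0,0,0,0,1,0.005],[0,0,0,0,0,0.5,0.005]]' >/dev/null && python3 st.py 0.09 &&
python3 -m pendant '[[0,0,0,0,0,1,0.005],[0,0,0,0,0,0.5,0.005]]' >/dev/null && python3 st.py 0.09 &&
python3 -m pendant '[[0,0,0,0,0,1,0.005],[0,0,0,0,0,0.5,0.005]]' >/dev/null && python3 st.py 0.09 &&
python3 -m pendant '[[0,0,0,0,0,1,0.005],[0,0,0,0,0,0.5,0.005]]' >/dev/null && python3 st.py 0.09
```

```text
yaw 19.96 F [-4.5 -0.  15.7] T [-0.324  1.479  0.048] z [589.68 200.01 146.88] zax [0.0042 0.0004]
  yaw 18.46 F [-4.1 -1.  16.6] T [-0.349  1.561  0.048] z [589.66 200.   146.87] zax [0.0041 0.0004]
  yaw 16.96 F [-4.  -0.7 16.5] T [-0.331  1.499  0.048] z [589.66 200.03 146.88] zax [0.0041 0.0005]
  yaw 15.46 F [-4.5 -1.2 16.4] T [-0.275  1.486  0.081] z [589.62 200.05 146.89] zax [0.0041 0.0005]
  yaw 13.96 F [-4.9 -0.6 16.4] T [-0.33   1.548  0.006] z [589.64 200.08 146.89] zax [0.0041 0.0005]
  yaw 12.46 F [-5.5 -1.7 16.3] T [-0.243  1.526  0.031] z [589.61 200.08 146.87] zax [0.0041 0.0005]
  yaw 10.96 F [-5.2 -0.4 16.3] T [-0.252  1.525  0.062] z [589.59 200.08 146.87] zax [0.004  0.0005]
  yaw 9.46 F [-5.1 -1.4 16.8] T [-0.245  1.538  0.084] z [589.6  200.12 146.88] zax [0.0041 0.0006]
  yaw 7.96 F [-4.9 -1.  15.2] T [-0.298  1.556  0.015] z [589.58 200.15 146.86] zax [0.004  0.0006]
  yaw 6.46 F [-5.6 -0.3 15.9] T [-0.261  1.655  0.033] z [589.57 200.15 146.88] zax [0.004  0.0006]
```

```bash

python3 -m pendant '[[0,0,0,0,0,1,0.005]]' >/dev/null && python3 st.py 0.11 &&
python3 -m pendant '[[0,0,0,0,0,1,0.005]]' >/dev/null && python3 st.py 0.11 &&
python3 -m pendant '[[0,0,0,0,0,1,0.005]]' >/dev/null && python3 st.py 0.11 &&
python3 -m pendant '[[0,0,0,0,0,1,0.005]]' >/dev/null && python3 st.py 0.11 &&
python3 -m pendant '[[0,0,0,0,0,1,0.005]]' >/dev/null && python3 st.py 0.11 &&
python3 -m pendant '[[0,0,0,0,0,1,0.005]]' >/dev/null && python3 st.py 0.11 &&
python3 -m pendant '[[0,0,0,0,0,1,0.005]]' >/dev/null && python3 st.py 0.11 &&
python3 -m pendant '[[0,0,0,0,0,1,0.005]]' >/dev/null && python3 st.py 0.11 &&
python3 -m pendant '[[0,0,0,0,0,1,0.005]]' >/dev/null && python3 st.py 0.11 &&
python3 -m pendant '[[0,0,0,0,0,1,0.005]]' >/dev/null && python3 st.py 0.11 &&
python3 -m pendant '[[0,0,0,0,0,1,0.005]]' >/dev/null && python3 st.py 0.11 &&
python3 -m pendant '[[0,0,0,0,0,1,0.005]]' >/dev/null && python3 st.py 0.11
```

```text
yaw 5.45 F [-4.5 -0.8 16.2] T [-0.183  1.585 -0.022] z [589.57 200.14 146.86] zax [0.004  0.0006]
  yaw 4.45 F [-4.8 -0.6 16.6] T [-0.174  1.643 -0.034] z [589.53 200.17 146.85] zax [0.0039 0.0006]
  yaw 3.45 F [-5.4 -1.3 17.2] T [-0.173  1.636  0.013] z [589.54 200.17 146.86] zax [0.004  0.0007]
  yaw 2.45 F [-5.3 -0.1 15.2] T [-0.178  1.662  0.043] z [589.56 200.19 146.83] zax [0.004  0.0007]
  yaw 1.45 F [-5.3 -0.6 16.2] T [-0.183  1.508  0.037] z [589.57 200.22 146.88] zax [0.0041 0.0007]
  yaw 0.45 F [-4.9 -1.  16. ] T [-0.184  1.538  0.07 ] z [589.59 200.23 146.88] zax [0.0041 0.0008]
  yaw -0.55 F [-4.9 -0.7 16.2] T [-0.182  1.52   0.021] z [589.69 200.25 146.92] zax [0.0044 0.0008]
  yaw -1.55 F [-4.8 -0.4 16.3] T [-0.225  1.496  0.031] z [589.75 200.25 146.91] zax [0.0045 0.0009]
  yaw -2.55 F [-5.6 -0.5 16.3] T [-0.219  1.476  0.015] z [589.79 200.3  146.94] zax [0.0046 0.001 ]
  yaw -3.55 F [-4.7  0.7 16. ] T [-0.156  1.389 -0.007] z [589.86 200.31 146.99] zax [0.0048 0.001 ]
  yaw -4.55 F [-4.4  0.3 16.4] T [-0.24   1.332 -0.048] z [589.92 200.32 146.98] zax [0.0049 0.001 ]
  yaw -5.55 F [-4.  -1.1 15.7] T [-0.182  1.241  0.072] z [589.97 200.36 146.98] zax [0.0051 0.0011]
```

```bash

python3 -m pendant '[[0,0,0,0,0,1,0.005]]' >/dev/null && python3 st.py 0.11 &&
python3 -m pendant '[[0,0,0,0,0,1,0.005]]' >/dev/null && python3 st.py 0.11 &&
python3 -m pendant '[[0,0,0,0,0,1,0.005]]' >/dev/null && python3 st.py 0.11 &&
python3 -m pendant '[[0,0,0,0,0,1,0.005]]' >/dev/null && python3 st.py 0.11 &&
python3 -m pendant '[[0,0,0,0,0,1,0.005]]' >/dev/null && python3 st.py 0.11 &&
python3 -m pendant '[[0,0,0,0,0,1,0.005]]' >/dev/null && python3 st.py 0.11 &&
python3 -m pendant '[[0,0,0,0,0,1,0.005]]' >/dev/null && python3 st.py 0.11 &&
python3 -m pendant '[[0,0,0,0,0,1,0.005]]' >/dev/null && python3 st.py 0.11
```

```text
yaw -6.55 F [-3.3 -0.9 15. ] T [-0.202  1.259  0.051] z [590.04 200.36 147.01] zax [0.0052 0.0012]
  yaw -7.55 F [-3.9  0.3 16.5] T [-1.970e-01  1.208e+00 -1.000e-03] z [590.11 200.37 147.05] zax [0.0054 0.0012]
  yaw -8.54 F [-4.  -0.9 15.7] T [-0.226  1.131  0.038] z [590.18 200.41 147.06] zax [0.0056 0.0013]
  yaw -9.54 F [-3.6 -0.5 15.4] T [-0.19   1.154  0.05 ] z [590.22 200.41 147.05] zax [0.0057 0.0013]
  yaw -10.54 F [-4.4 -0.6 15.4] T [-0.209  1.092  0.055] z [590.26 200.41 147.07] zax [0.0058 0.0014]
  yaw -11.55 F [-3.2 -1.4 15.7] T [-0.226  1.089  0.066] z [590.33 200.43 147.1 ] zax [0.0059 0.0014]
  yaw -12.54 F [-2.5 -0.4 15.6] T [-0.221  1.078 -0.009] z [590.37 200.47 147.1 ] zax [0.006  0.0014]
  yaw -13.54 F [-3.8 -1.  15.6] T [-0.184  1.014  0.027] z [590.43 200.47 147.14] zax [0.0062 0.0015]
```

```bash

python3 -m pendant '[[0,0,0,0,0,1,0.005]]' >/dev/null && python3 st.py 0.11 &&
python3 -m pendant '[[0,0,0,0,0,1,0.005]]' >/dev/null && python3 st.py 0.11 &&
python3 -m pendant '[[0,0,0,0,0,1,0.005]]' >/dev/null && python3 st.py 0.11 &&
python3 -m pendant '[[0,0,0,0,0,1,0.005]]' >/dev/null && python3 st.py 0.11 &&
python3 -m pendant '[[0,0,0,0,0,1,0.005]]' >/dev/null && python3 st.py 0.11 &&
python3 -m pendant '[[0,0,0,0,0,1,0.005]]' >/dev/null && python3 st.py 0.11 &&
python3 -m pendant '[[0,0,0,0,0,1,0.005]]' >/dev/null && python3 st.py 0.11 &&
python3 -m pendant '[[0,0,0,0,0,1,0.005]]' >/dev/null && python3 st.py 0.11
```

```text
yaw -14.54 F [-3.5 -0.6 13.8] T [-0.224  1.04   0.033] z [590.43 200.48 147.14] zax [0.0062 0.0015]
  yaw -15.54 F [-4.1 -1.  15.2] T [-0.201  1.008  0.017] z [590.45 200.46 147.12] zax [0.0062 0.0015]
  yaw -16.54 F [-3.7 -0.6 15.6] T [-0.217  0.962  0.05 ] z [590.47 200.48 147.14] zax [0.0063 0.0015]
  yaw -17.54 F [-3.6 -0.3 15.2] T [-0.155  0.955  0.022] z [590.48 200.5  147.16] zax [0.0063 0.0016]
  yaw -18.54 F [-3.   0.6 15.7] T [-0.21   0.952 -0.005] z [590.55 200.47 147.14] zax [0.0065 0.0016]
  yaw -19.53 F [-2.1 -0.7 15.5] T [-0.256  0.907  0.   ] z [590.55 200.5  147.15] zax [0.0065 0.0016]
  yaw -20.53 F [-2.2 -0.1 14.3] T [-0.256  0.945  0.094] z [590.55 200.48 147.13] zax [0.0065 0.0015]
  yaw -21.53 F [-3.  -0.7 15.2] T [-0.231  0.928  0.093] z [590.54 200.48 147.13] zax [0.0064 0.0014]
```

```bash

python3 -m pendant '[[0,0,0,0,0,0,0.005]]' >/dev/null && python3 st.py 0.12 &&
python3 -m pendant '[[0,0,0,0,0,0,0.005]]' >/dev/null && python3 st.py 0.12 &&
python3 -m pendant '[[0,0,0,0,0,0.5,0.005]]' >/dev/null && python3 st.py 0.12 &&
python3 -m pendant '[[0,0,0,0,0,0.5,0.005]]' >/dev/null && python3 st.py 0.12 &&
python3 -m pendant '[[0,0,0,0,0,0.5,0.005]]' >/dev/null && python3 st.py 0.12 &&
python3 -m pendant '[[0,0,0,0,0,0.5,0.005]]' >/dev/null && python3 st.py 0.12
```

```text
yaw -21.5 F [-4.4 -0.5 14.7] T [-0.247  0.94   0.101] z [590.57 200.47 147.14] zax [0.0065 0.0014]
  yaw -21.49 F [-3.4 -0.4 15. ] T [-0.266  0.955  0.073] z [590.56 200.47 147.15] zax [0.0065 0.0014]
  yaw -22.0 F [-2.9 -1.7 15.4] T [-0.218  0.937  0.046] z [590.58 200.45 147.16] zax [0.0065 0.0015]
  yaw -22.5 F [-3.1 -1.1 15.8] T [-0.268  0.928  0.092] z [590.53 200.44 147.13] zax [0.0064 0.0014]
  yaw -23.0 F [-3.4 -0.6 15.7] T [-0.228  0.993  0.099] z [590.54 200.45 147.12] zax [0.0064 0.0013]
  yaw -23.5 F [-2.9 -0.9 14.8] T [-0.308  0.944  0.157] z [590.55 200.45 147.16] zax [0.0064 0.0014]
```

```bash

python3 -m pendant '[[0,0,0,0,0,0,0.005]]' >/dev/null && python3 st.py 0.15 && python3 -m pendant '[[0,0,0,0,0,0,0.005]]' >/dev/null && python3 st.py 0.15; python3 -m pendant '[[0,0,0,0,0,0,0.005]]' >/dev/null && python3 st.py 0.15
```

```text
yaw -23.48 F [-2.7 -1.5 15.3] T [-0.295  0.963  0.112] z [590.54 200.42 147.16] zax [0.0064 0.0013]
  yaw -23.47 F [-3.5 -1.2 15.7] T [-0.303  0.929  0.141] z [590.54 200.42 147.14] zax [0.0064 0.0013]
  yaw -23.48 F [-3.4 -0.7 15.9] T [-0.232  0.968  0.084] z [590.52 200.45 147.15] zax [0.0064 0.0014]
```

Torque about z holds at roughly 0.11 N m, against about 0.03 before, with the cam at about 1.6 rad, so the lock is on its stop. I'll back off within the slot's play and lift out.

```bash

python3 -m pendant '[[0,0,0,0,0,-1.5,0.005],[0,0,0,0,0,-1.5,0.005],[0,0,0,0,0,-1.5,0.005],[0,0,0,0,0,-1,0.005],[0,0,0,0,0,0,0.005]]' >/dev/null && python3 st.py
python3 -m pendant '[[0,0,-0.002,0,0,0,0.005],[0,0,-0.002,0,0,0,0.005],[0,0,-0.002,0,0,0,0.005],[0,0,-0.002,0,0,0,0.005],[0,0,0,0,0,0,0.005]]' >/dev/null && python3 st.py
python3 -m pendant '[[0,0,-0.002,0,0,0,0.005],[0,0,-0.002,0,0,0,0.005],[0,0,-0.002,0,0,0,0.005],[0,0,0,0,0,0,0.005]]' >/dev/null && python3 st.py
```

```text
yaw -17.99 F [-3.  -0.5 15.5] T [-0.185  0.887 -0.048] z [590.58 200.5  147.17] zax [0.0066 0.0016]
  yaw -18.08 F [1.1 1.2 4.1] T [ 0.335 -0.408 -0.008] z [589.65 200.45 151.83] zax [0.0031 0.0016]
  yaw -18.1 F [-0.3  3.9 -1.3] T [1.381 0.133 0.093] z [587.84 200.26 156.48] zax [-0.0017  0.0001]
```

```bash

python3 -m pendant '[[0.001,-0.001,0,0,0,0,0.005],[0,0,0,0,0,0,0.005]]' >/dev/null && python3 st.py
python3 -m pendant '[[0,0,-0.002,0,0,0,0.005],[0,0,-0.002,0,0,0,0.005],[0,0,0,0,0,0,0.005]]' >/dev/null && python3 st.py
python3 -m pendant '[[0,0,-0.004,0,0,0,0.005],[0,0,-0.006,0,0,0,0.005],[0,0,-0.01,0,0,0,0.005],[0,0,-0.02,0,0,0,0.005],[0,0,-0.03,0,0,0,0.005],[0,0,0,0,0,0,0.005],[0,0,0,0,0,0,0.005]]' >/dev/null && python3 st.py
python3 - <<'E'
from h import *
d=grab('wrist','w_after.png');c=cv2.cvtColor(d['image'],cv2.COLOR_RGB2BGR);p=proj(d,[590,200,101]);print(p,rel([590,200,240],-28.5))
x,y=int(p[0]),int(p[1])
a=cv2.resize(c[y-30:y+30,x-30:x+30],(480,480),interpolation=cv2.INTER_CUBIC)
b=cv2.resize(c[170:290,260:380],(320,320));b=np.vstack([b,np.zeros((160,320,3),'uint8')])
cv2.imwrite('pics/crop6.png',np.clip(np.hstack([a,b])*1.4,0,255).astype('uint8'))
E
```

```text
yaw -18.1 F [-0.2  2.1 -0.8] T [0.811 0.177 0.004] z [589.35 200.23 156.71] zax [-0.0015 -0.001 ]
  yaw -18.11 F [ 0.4  0.7 -0.8] T [ 0.011  0.012 -0.024] z [589.94 199.91 161.68] zax [ 0.0003 -0.0006]
  yaw -18.1 F [-0.2 -0.4 -1.4] T [-0.037  0.065  0.03 ] z [590.01 200.74 232.58] zax [0.0022 0.0017]
shift m [ 0.0007  0.0002 -0.0088] tool yaw -18.11 zaxis [-2.e-04  4.e-04 -1.e+00] pos [589.4 200.4 231.2] t 25.4
turn about tool z 10.387662792422987
(np.float64(320.4410573526909), np.float64(190.56641188741733)) None
```

View pics/crop6.png

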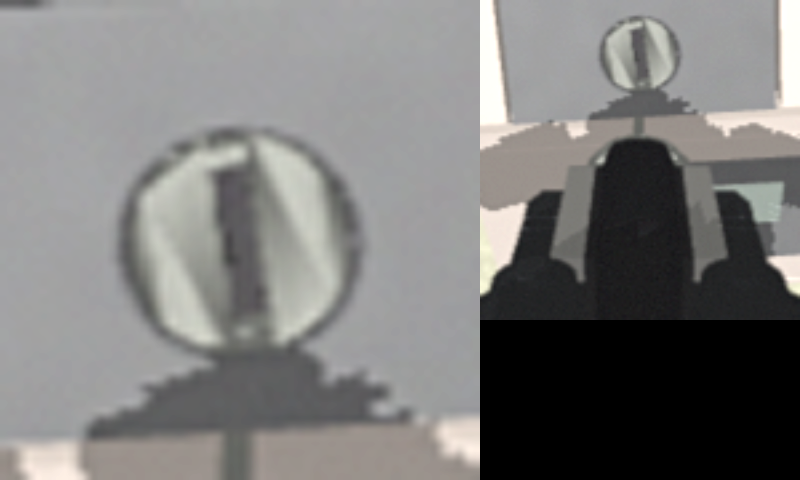

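The crop shows the slot turned to about 7.6° left of the tool's x, so the cam is near 1.5 rad. The key is still held. I'll check the lock's height with a second view on the way back.

```bash
python3 -m pendant '[[0,0.03,-0.005,0,0,0,0.005],[0,0.03,-0.005,0,0,0,0.005],[0,0.02,0,0,0,0,0.005],[0,0,0,0,0,0,0.005],[0,0,0,0,0,0,0.005],[0,0,0,0,0,0,0.005]]'>/dev/null; python3 - <<'E'
from h import *
e=grab('wrist','w_after2.png');a=load('w_after.png')
o=[]
for d in (a,e,load('w_lock.png'),load('w_lock2.png')):
    u,v=proj(d,[590,200.3,102]);x,y=int(u),int(v)
    w=26;g=cv2.cvtColor(d['image'][y-w:y+w,x-w:x+w],cv2.COLOR_RGB2GRAY)
    g=cv2.resize(g,None,fx=4,fy=4,interpolation=cv2.INTER_CUBIC)
    c=cv2.HoughCircles(cv2.medianBlur(g,5),cv2.HOUGH_GRADIENT,1,200,param1=120,param2=15,minRadius=40,maxRadius=90)
    c=c[0,0]; o.append((d,x-w+(c[0]+.5)/4-.5,y-w+(c[1]+.5)/4-.5)); print(np.round([*o[-1][1:],c[2]/4,u,v],2))
print('after',tri(o[:2]),'before',tri(o[2:]))
for z in (99,101,105): print(z,[onz(*q,z)[:2].round(2) for q in o])
rel([529.5,-243.7,240],-28.5)
E
```

```text
[320.   190.25  13.05 320.11 190.99]
[231.   187.25  12.98 230.17 188.06]
[318.75 186.25  12.6  319.03 185.24]
[320.25 169.    17.08 321.22 169.06]
after [589.91058621 200.43080708  99.07480632] before [593.33203151 199.95980524 117.39344475]
99 [array([589.84, 200.46]), array([589.95, 200.44]), array([588.3, 201. ]), array([589.58, 201.09])]
101 [array([590.39, 200.28]), array([590.29, 199.68]), array([588.84, 200.87]), array([590.  , 200.99])]
105 [array([591.49, 199.92]), array([590.97, 198.17]), array([589.92, 200.59]), array([590.83, 200.8 ])]
shift m [0.0805 0.3617 0.0007] tool yaw -18.06 zaxis [-4.e-04 -1.e-04 -1.e+00] pos [565.2 125.1 240.6] t 26.05
turn about tool z 10.436951249267224
```

```bash
python3 -m pendant '[[0.01,0.045,0,0,0,0,0.005],[0.01,0.045,0,0,0,0,0.005],[0.01,0.045,0,0,0,0,0.005],[0.01,0.045,0,0,0,0,0.005],[0.01,0.045,0,0,0,0,0.005],[0.01,0.045,0,0,0,0,0.005],[0.01,0.045,0,0,0,0,0.005],[0.01,0.045,0,0,0,0,0.005],[0,0,0,0,0,5.2,0.005],[0,0,0,0,0,5.2,0.005],[0,0,0,0,0,0,0.005],[0,0,0,0,0,0,0.005]]'; python3 - <<'E'
from h import *
rel([529.7,-243.7,200],-28.5)
for n in ('scene','top'):
    b=load(n+'0.png'); d=grab(n,n+'1.png')
    for nm,p in (('lock',[590.3,200.4,105]),('deck',None)):
        if p is None: # fixed heater features: control panel
            p=[540,195,95]
        u,v=proj(b,p);x,y=int(u),int(v);w=9
        f=lambda q,X,Y,W:cv2.cvtColor(q['image'],cv2.COLOR_RGB2GRAY)[Y-W:Y+W+1,X-W:X+W+1].astype(np.float32)
        T=cv2.resize(f(b,x,y,w),None,fx=10,fy=10,interpolation=cv2.INTER_CUBIC);S=cv2.resize(f(d,x,y,w+6),None,fx=10,fy=10,interpolation=cv2.INTER_CUBIC)
        r=cv2.matchTemplate(S,T,cv2.TM_CCOEFF_NORMED);_,m,_,l=cv2.minMaxLoc(r)
        print(n,nm,(u,v),'shift',np.array(l)/10-6,'score',round(m,3))
    for dz in(-4.1,-6): print('  pred lock',dz,np.subtract(proj(b,[590.3,200.4,105+dz]),proj(b,[590.3,200.4,105])))
E
```

```text
clock: 27.25
position: [529.5, -242.1, 240.8]
ee_rot: [0.97, -0.245, -0.0, -0.0]
contact_force: [-0.5, 0.1, -0.7]
gripper_width: 13.0
grasp_force: 59.3
shift m [0.0009 0.0013 0.0408] tool yaw -28.34 zaxis [-4.e-04  1.e-04 -1.e+00] pos [ 529.5 -242.1  240.8] t 27.25
turn about tool z 0.15500220384495833
scene lock (np.float64(437.0867642703163), np.float64(193.78815253935966)) shift [6.  3.2] score 0.674
scene deck (np.float64(433.5782590198167), np.float64(176.69456509537454)) shift [-0.1  0.3] score 0.899
  pred lock -4.1 [-0.4193624   1.31209216]
  pred lock -6 [-0.61265929  1.91687537]
top lock (np.float64(220.83879548248655), np.float64(207.63577875775465)) shift [0.1 0.2] score 0.381
top deck (np.float64(221.57610721299812), np.float64(231.28998212987818)) shift [0. 0.] score 0.999
  pred lock -4.1 [0.34666554 0.38819169]
  pred lock -6 [0.5064533 0.56712  ]
```

```bash
python3 - <<'E'
from h import *
b=load('scene0.png');d=load('scene1.png');w=load('w_lock.png')
near=onz(w,319,155,103.5);far=onz(w,319,108,102);print(near,far)
G=lambda q:cv2.cvtColor(q['image'],cv2.COLOR_RGB2GRAY).astype(np.float32)
B,D=G(b),G(d)
th=np.radians(-14.5);ux=np.array([np.cos(th),np.sin(th),0]);uy=np.array([-ux[1],ux[0],0])
L=np.array([590.3,200.4,105]); hinge=91
def shift(p,hw,hh,lab,lever):
    u,v=proj(b,p);x,y=int(round(u)),int(round(v))
    T=B[y-hh:y+hh+1,x-hw:x+hw+1];S=D[y-hh-4:y+hh+5,x-hw-4:x+hw+5]
    M=np.eye(2,3,dtype=np.float32)
    t=cv2.copyMakeBorder(T,0,0,0,0,cv2.BORDER_REPLICATE)
    try:
        M[:,2]=(4,4); cc,M=cv2.findTransformECC(T,S,M,cv2.MOTION_TRANSLATION,(3,200,1e-6),None,1); sh=M[:,2]-4
    except cv2.error as e: sh,cc=None,0
    z=np.array([0,0,1]);o=np.array(p)
    pr=[np.subtract(proj(b,o+z*dd*lever),proj(b,o)).round(2) for dd in(-.045,-.066)] if lever else ''
    print(lab,(x,y),'shift',sh,'cc',round(cc,3),'pred seat/ridge',pr,'meanchg',(S.mean()-T.mean()).round(1))
for k in (28,35,45): 
    p=L+ux*k; p[2]=100+.055*(91-k); shift(p,10 if k<45 else 12,6,'slats+%d'%k,91-k)
# fixed: tube block top, deck right rear
for k,m in ((20,-100),(60,-110)):
    p=L+ux*k+uy*m;p[2]=150; shift(p,10,8,'block',0)
shift(L-ux*60,10,6,'panel',0)
E
```

```text
[617.93317349 193.20214488 103.5       ] [657.63012093 183.07762708 102.        ]
slats+28 (433, 205) shift [0.6193242 1.0234871] cc 0.935 pred seat/ridge [array([-0.28,  0.89]), array([-0.42,  1.31])] meanchg 4.5
slats+35 (432, 208) shift None cc 0 pred seat/ridge [array([-0.25,  0.79]), array([-0.37,  1.16])] meanchg 6.6
slats+45 (430, 212) shift None cc 0 pred seat/ridge [array([-0.21,  0.65]), array([-0.3 ,  0.95])] meanchg 6.8
block (386, 170) shift [0.0429883  0.00572062] cc 0.994 pred seat/ridge  meanchg -1.2
block (374, 184) shift [-0.05460572 -0.00657129] cc 0.987 pred seat/ridge  meanchg 4.3
panel (445, 172) shift [-0.03056288 -0.02136183] cc 0.994 pred seat/ridge  meanchg 11.2
```

The slat shift perpendicular to the slats is 0.84 px. The prediction is 0.93 px if seated and 1.38 px if left on the ridge, so the hatch is seated. Now I'll put the key back.

```bash
python3 -m pendant '[[0.001,0.0013,0.03,0,0,0.15,0.005],[0,0,0.04,0,0,0,0.005],[0,0,0.04,0,0,0,0.005],[0,0,0.028,0,0,0,0.005],[0,0,0,0,0,0,0.005],[0,0,0,0,0,0,0.005],[0,0,0,0,0,0,0.005]]'; python3 - <<'E'
from h import *
rel([529.7,-243.7,70.5],-28.45)
d=grab('wrist','w_in.png');c=cv2.cvtColor(d['image'][150:270,260:380],cv2.COLOR_RGB2BGR)
cv2.imwrite('pics/crop7.png',np.clip(cv2.resize(c,None,fx=5,fy=5,interpolation=cv2.INTER_CUBIC).astype(float)*1.5,0,255).astype('uint8'))
E
```

```text
clock: 28.05
position: [531.1, -244.4, 105.3]
ee_rot: [0.969, -0.247, 0.002, 0.0]
contact_force: [-0.1, 0.5, -1.5]
gripper_width: 13.4
grasp_force: 59.3
shift m [-0.0017  0.0001  0.0348] tool yaw -28.57 zaxis [ 0.004  -0.0013 -1.    ] pos [ 531.1 -244.4  105.3] t 28.05
turn about tool z -0.11952554052328423
```

View pics/crop7.png

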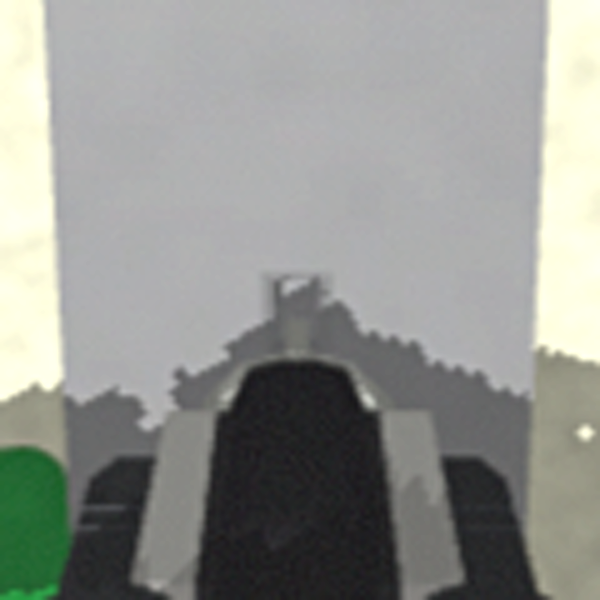

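The slot's mouth spans crop x 265–330 with the blade centred over it at about (297,320), so I can go down.

```bash
python3 -m pendant '[[-0.0012,0,0.004,0,0,0,0.005],[0,0,0.006,0,0,0,0.005],[0,0,0.006,0,0,0,0.005],[0,0,0,0,0,0,0.005]]'>/dev/null;python3 st.py;python3 -m pendant '[[0,0,0.005,0,0,0,0.005],[0,0,0.005,0,0,0,0.005],[0,0,0.004,0,0,0,0.005],[0,0,0,0,0,0,0.005],[0,0,0,0,0,0,0.005]]'>/dev/null;python3 st.py
```

```text
yaw -28.66 F [-0.8 -0.3 -1.7] T [ 0.01  -0.053 -0.019] z [ 527.69 -243.47   86.02] zax [-0.0018  0.0005]
  yaw -28.64 F [ 0.5 -0.9 -0.4] T [-0.053 -0.024 -0.024] z [ 528.33 -243.63   72.96] zax [-0.0003 -0.0001]
```

```bash
python3 -m pendant '[[0.0005,0,0.0015,0,0,0,0.005],[0,0,0,0,0,0,0.005]]'>/dev/null;python3 st.py;python3 -m pendant '[[0,0,0.001,0,0,0,0.005],[0,0,0,0,0,0,0.005]]'>/dev/null;python3 st.py;python3 -m pendant '[[0,0,0.001,0,0,0,0.005],[0,0,0,0,0,0,0.005]]'>/dev/null;python3 st.py
```

```text
yaw -28.65 F [ 0.  -0.3 -0.6] T [ 0.027  0.041 -0.021] z [ 528.87 -243.88   71.63] zax [ 0.0001 -0.    ]
  yaw -28.65 F [ 0.7 -0.5 -1.7] T [0.005 0.048 0.04 ] z [ 528.73 -243.84   70.57] zax [-0.  0.]
  yaw -28.62 F [-2.2  1.   5.1] T [ 0.267  0.52  -0.028] z [ 528.84 -243.84   70.48] zax [ 0.0001 -0.0003]
```

```bash
python3 -m pendant '[[0,0,0,0,0,0,0.016],[0,0,0,0,0,0,0.02],[0,0,0,0,0,0,0.03],[0,0,0,0,0,0,0.045],[0,0,0,0,0,0,0.05],[0,0,0,0,0,0,0.05],[0,0,0,0,0,0,0.05]]';python3 -m pendant '[[0,0,-0.01,0,0,0,0.05],[0,0,-0.03,0,0,0,0.05],[0,0,-0.04,0,0,0,0.05],[0,0,-0.04,0,0,0,0.05],[0,0,-0.03,0,0,0,0.05],[0,0,0,0,0,0,0.05],[0,0,0,0,0,0,0.05]]'; python3 - <<'E'
from h import *
d=grab('wrist','w_fin.png');a=load('w_key.png');im=d['image'].max(2)
for q in (a,d):
    m=(q['image'].max(2)<60).astype('uint8');m[230:]=0
    n,l,st,c=cv2.connectedComponentsWithStats(m)
    for i in range(1,n):
        if st[i,4]>150 and 250<c[i][0]<400: print(st[i],c[i],onz(q,c[i][0],st[i,1]+st[i,3]-.5,83))
for nme in('scene','top'):
    s0=load(nme+'0.png');s1=grab(nme,nme+'2.png')
    if nme=='top':continue
    df=np.abs(s1['image'].astype(int)-s0['image']).max(2); print('scene diff at stand region', [(df[120:230,165:290]>60).sum()])
    for nm,(x0,y0,x1,y1) in dict(key=(212,142,240,178),jar=(245,115,282,160),reag=(226,185,258,228),roll=(158,155,184,185),green=(262,158,284,192)).items(): print(nm,(df[y0:y1,x0:x1]>60).sum())
rel([529.5,-243.7,200])
E
```

```text
clock: 30.3
position: [528.8, -243.8, 69.6]
ee_rot: [0.969, -0.247, -0.0, 0.0]
contact_force: [-0.5, -0.5, -0.2]
gripper_width: 49.8
grasp_force: 0.0
clock: 31.0
position: [528.8, -243.7, 220.9]
ee_rot: [0.969, -0.247, 0.001, -0.0]
contact_force: [-0.3, 0.0, -0.4]
gripper_width: 50.1
grasp_force: 0.0
[314 162  16  38 532] [320.92481203 180.96804511] [ 518.31291642 -237.28913962   83.        ]
[312 165  16  38 533] [319.46153846 183.98123827] [ 517.61878327 -237.67091843   83.        ]
scene diff at stand region [np.int64(644)]
key 5
jar 225
reag 0
roll 0
green 253
shift m [ 0.0014 -0.0007  0.0184] tool yaw -28.66 zaxis [-2.7e-03  7.0e-04 -1.0e+00] pos [ 528.  -243.6  218.4] t 31.15
```

```bash
python3 -m pendant '[[0,0,-0.03,0,0,0,0.05],[0,-0.04,-0.01,0,0,0,0.05],[0,-0.045,0,0,0,0,0.05],[0,-0.045,0,0,0,0,0.05],[0,-0.045,0,0,0,0,0.05],[0,-0.045,0,0,0,0,0.05],[0,0,0,0,0,0,0.05],[0,0,0,0,0,0,0.05]]' >/dev/null; python3 - <<'E'
from h import *
for nme,bx in(('scene',dict(key=(212,142,240,178),jar=(245,115,282,160),reag=(226,185,258,228),roll=(158,155,184,185),green=(262,158,284,192))),('top',dict(key=(408,240,435,275),jar=(375,280,408,312),reag=(383,193,408,220),roll=(455,240,485,272),green=(362,235,382,256)))):
    s0=load(nme+'0.png');s1=grab(nme,nme+'3.png');df=np.abs(s1['image'].astype(int)-s0['image']).max(2)
    print(nme,{k:int((df[y0:y1,x0:x1]>60).sum()) for k,(x0,y0,x1,y1) in bx.items()})
s=arm.read_state();print(s['clock'],s['contact_force'],s['position'])
E
```

```text
scene {'key': 0, 'jar': 70, 'reag': 0, 'roll': 0, 'green': 258}
top {'key': 0, 'jar': 0, 'reag': 0, 'roll': 0, 'green': 127}
32.05 [ 0.19249369 -0.09588565  0.1709194 ] [633.69330503 -51.29974808 258.56840737]
```

```bash
python3 - <<'E'
from h import *
for f in('w_key.png','w_fin.png','scene0.png','scene1.png','scene3.png','top0.png','top1.png','top3.png'):
    q=load(f);i=q['image'].astype(int);m=((i[...,1]>i[...,0]+30)&(i[...,1]>i[...,2]+20)).astype('uint8')
    n,l,st,c=cv2.connectedComponentsWithStats(m);k=[j for j in range(1,n) if st[j,4]>15]
    print(f,[(st[j].tolist(),c[j].round(1).tolist()) for j in k])
E
```

```text
w_key.png [([235, 191, 60, 25, 1005], [268.0, 204.1])]
w_fin.png [([233, 193, 61, 25, 1006], [266.2, 206.0])]
scene0.png [([268, 162, 9, 20, 80], [271.5, 169.4]), ([273, 177, 6, 7, 21], [276.0, 180.2])]
scene1.png [([248, 166, 29, 17, 210], [260.3, 173.7])]
scene3.png [([248, 166, 30, 17, 217], [260.5, 174.0])]
top0.png [([370, 239, 8, 11, 58], [373.4, 244.1])]
top1.png [([393, 252, 6, 12, 54], [394.8, 257.3])]
top3.png [([369, 248, 30, 16, 259], [385.3, 254.9])]
```

```bash
python3 -c "
from bench import arm
print(arm.job_done())"
```

```text
the job is handed in; nothing more can be done
None
```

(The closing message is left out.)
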